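# Seat the strainer disc of a citrus press

## Task

The yellow strainer disc of the citrus press stands high because its notch is not over the red pin beside the spout. Push its upright finger tab round until the notch is over the pin, then press the disc down with the fingertips until it is fully home in the press. The disc must only be pushed and pressed, never lifted, and the glass, the jar and the lemon beside the press must stay where they are.

Things in the scene. Friction and masses are not known exactly. Their poses are not given: they have to be found in the camera images.
- press_top (a point): Centre of the citrus press at the height of its rim, 84 mm above the worktop. The press is a white round housing, 156 mm across at the foot and 140 mm at the rim, fixed to the worktop. Its axis is vertical. This frame's -x axis points from the centre to the red pin and the pouring spout (the spout reaches 98 mm from the axis, below the rim); z is up.
- pin_top (a point): The red pin, a rib 8 mm wide with a rounded crest that lies radially across the rim at the spout, from 51 to 68 mm from the axis of the press; it is fixed to the press. This point is on its crest, 56 mm from the axis, 3.5 mm above the rim. The outer part of the rib can be seen beyond the edge of the disc.
- notch (a point): The notch of the yellow disc: an open slot in its edge, 14 mm wide and 10 mm deep, parallel-sided. This point is in the middle of the notch, 56 mm from the disc's axis, level with the disc's upper face. The notch is over the pin when this point is straight above pin_top; it goes down over the pin if it is within about 2.5 mm sideways. When it is not over the pin, the pin stops the disc from going down.
- disc_centre (a point): Centre of the upper face of the yellow strainer disc, on the axis of the press. The disc is 116 mm across and 5 mm thick, with a ribbed reamer cone (42 mm across, 34 mm high) in the middle and flat slotted surface from 23 to 58 mm from the axis. At the start the upper face is 9 mm above the rim of the press; fully home it is 1 mm above the rim. The disc turns with the axes of this frame: -x points to the notch, +x to the finger tab.
- finger_tab (a point): The upright finger tab on the disc, opposite the notch: 8 mm thick in the direction of turning, 14 mm wide radially (43 to 57 mm from the axis) and 23 mm high above the disc's upper face. This point is its centre, 50 mm from the axis, 15 mm above the disc's upper face. It is what the fingertip pushes against, sideways.
- disc_turn (a joint): Turning of the disc about the vertical axis of the press, rad, growing counter-clockwise as seen from above; it turns freely either way with light friction (about 0.03 N m) and stays where it is left. 0 (or any whole turn, 6.283) means the notch is exactly over the pin. Starts between 0.8 and 5.48.
- disc_seat (a joint): How far the disc has been pressed down, m: 0 at the start (standing high, just clear above the pin), 0.008 fully home against its stop; negative if it is lifted. A snug fit: it takes 2 to 3 N to press and stays where it is left.
- tumbler: Drinking glass, 80 mm across, 91 mm high, loose, 15 to 19 cm from the axis of the press. Origin at the centre of its underside.
- honey: Jar with a red lid, 65 mm across, 100 mm high, loose, 16 to 20 cm from the axis of the press. Origin at the centre of its underside.
- lemon: Lemon, 83 x 58 x 58 mm, lying loose behind the press, 15 to 19 cm from its axis. Origin at the centre of its underside.
Not all that is in view belongs to the job. Of the things that look like the part that bears press_top, the smaller one is meant.

How it is judged:
By the outcome, as a careful person would: the job done as asked, in the order asked, and still so for the second after the job is handed in, with the robot touching nothing.
It also fails if it takes over 48 s, if anything falls off the work surface, if the arm or the gripper's body presses on something with over 40 N, if the wrist force passes 120 N, or if a joint passes its speed limit or range.

## Robot

A 6-joint arm with a two-finger parallel gripper is mounted at the origin on a cart in front of the work surface, level with it; the furniture and walls round the work are solid. World frame = base frame: x ahead of the robot, y to its left, z up, the work surface at z = 0. Lengths are in m, angles in rad, forces in N, time in s.
With the tool pointing down it reaches from about 0.375 to 0.9 m from the base axis. Payload 3.1 kg.
Tool frame: the origin (TCP) lies midway between the tips of the shut fingers; the grasp point (between the pads) lies 19 mm behind it (manip.grasp_offset is the distance from the TCP to the grasp point, in m); z points along the fingers, y is the line along which they close (so a half turn about z gives the same grasp; the last joint's range is limited). The gripper opens to 85 mm and grips with 20 to 120 N. Pads are 22 mm wide; open, the fingers measure 114 mm over their backs; the gripper's body (76 mm by 85 mm) begins 54 mm behind the grasp point. The pads swing forward as they close: fully open they stand 13 mm farther back than shut.
Start: joints at [1.062, 0.527, 1.433, -0, 1.181, -0.178], TCP at [0.202, 0.591, 0.231] pointing down, gripper open.
Joint ranges: [-3.08, 3.08], [-0.75, 2.2], [0.22, 2.44], [-1.43, 4.57], [0, 2.65], [-2.85, 2.85]. Speed limits (rad/s): [2.79, 2.79, 3.14, 3.14, 3.14, 3.14].

## Interface

Orientations are given as a unit quaternion [x, y, z, w].
In Python, from station import sensors, cams, order, manip gives the robot as it stands.
- The arm moves only by the tool move_arm, never from a script. Its argument "targets" is a list of rows, each an object of numbers: "dx", "dy", "dz": the shift along the world's x, y, z normalised to -1 to 1, where 1 is 25 mm; "rx", "ry", "rz": the turn, a rotation vector about the world's x, y, z normalised to -1 to 1, where 1 is 30 degrees. A call has exactly 10 rows; each row shifts and turns the commanded pose from where the row before left it; what a row does not reach is not made up. A row lasts 1/8 s, in which the tool goes at most 62.5 mm and 10.7 degrees, less where a joint would pass 70% of its speed; a pose out of reach is approached as far as the arm can. A call with a number of a shift or a turn outside -1 to 1 is refused whole. A call with a gripper value outside its range is refused whole. "claw" is the opening in per cent of the stroke, from 0 (shut) to 100 (fully open), set as the call begins (left out, the last holds). The fingers move at their own pace and stop on an object; "newtons" is the grip in N (left out, the last holds). Time passes only in rows, so rows that do not move let the fingers close, or fill a call up. It gives the time, the measured TCP pose, the force, the opening and the grip force at its end, in the units of the state.
- sensors.sense(): the state, without advancing time (a new reading comes with each control period).
- cams.snapshot(name): name is "scene" or "top" or "wrist"; returns the picture (400x640x3 uint8, red, green, blue); there is no depth.
- cams.camera_model(name): a dict with "fx", "fy", "cx", "cy" (pixels), "extrinsics" (4x4, takes a point from world to camera coordinates). Camera axes: x right, y down, z forward; pixel columns grow to the right and rows downward; lengths in m; the calibration is good to about 2 mm. A picture is of the moment at which its call begins: read the wrist's pose just before it. camera_model takes no time and is no camera call; for the wrist camera it gives the pose at the moment of the call.
- order.sign_off(): hands the job in; it is judged then, once.
The state is a dict: "t": time; "q": joint angles; "qd": joint speeds; "tau": joint torques, N m; "tcp_pos": TCP position; "tool_rot": TCP orientation; "force": force on the tool from outside, world axes, zero at the start; "ft_torque": the same for the moment, N m; "finger_gap": opening from 0.0 (shut) to 1.0 (fully open); "gripper_force": force on a finger pad.
Only numpy, scipy, OpenCV 4.12 (cv2) and the standard library are available. Lean on these libraries where they do the work, as an engineer would, in place of code of your own. Each camera call takes 0.05 s, during which the arm holds its last target. There are 200 camera calls.

## Working session

There is one attempt and no reset: what is moved stays moved. The work goes in short steps, Python scripts to look and compute and a tool call to move; the robot and the scene stay as the last step left them, time stands still between calls to the robot, and variables do not carry over. Pictures are saved under pics/ and viewed, at most 10 in all, crops included, and the job is handed in when it is done.

Besides the shell and the picture viewer there is one more tool, called after "Call:" as name(argument=value, ...), one argument or row to a line, values as JSON. move_arm: Moves the arm, as the interface text tells. Scaled input: -1 to 1 covers 25 mm each way for a shift and 30 degrees each way for a turn. Its arguments: {"type":"object","properties":{"targets":{"type":"array"},"claw":{"type":"number"},"newtons":{"type":"number"}},"required":["targets"]}

```bash
mkdir -p pics; ls
python3 - <<'E'
from station import sensors,cams
import cv2,numpy as np
s=sensors.sense();print(s['t'],s['tcp_pos'],s['tool_rot'],s['finger_gap'])
for n in("scene","top"):
    cv2.imwrite(f"pics/{n}0.png",cams.snapshot(n)[:,:,::-1])
    m=cams.camera_model(n);print(n,m['fx'],m['fy'],m['cx'],m['cy'],np.round(m['extrinsics'],3).tolist())
E
```

```text
pics
0.0 [0.20200333 0.59068875 0.23033608] [ 1.64157603e-01  9.86433515e-01 -1.02905976e-03 -3.76870869e-04] 0.9981291254184799
scene 401.1629515068037 401.1629515068037 318.15956990331216 192.2994428903449 [[0.579, -0.815, 0.015, -0.396], [-0.419, -0.313, -0.852, 0.295], [0.7, 0.487, -0.523, 0.519], [0.0, 0.0, 0.0, 1.0]]
top 435.4895939902437 435.4895939902437 324.55881511406267 197.71269035580718 [[-0.024, -1.0, 0.017, -0.042], [-0.988, 0.021, -0.154, 0.593], [0.154, -0.021, -0.988, 1.03], [0.0, 0.0, 0.0, 1.0]]
```

View pics/top0.png

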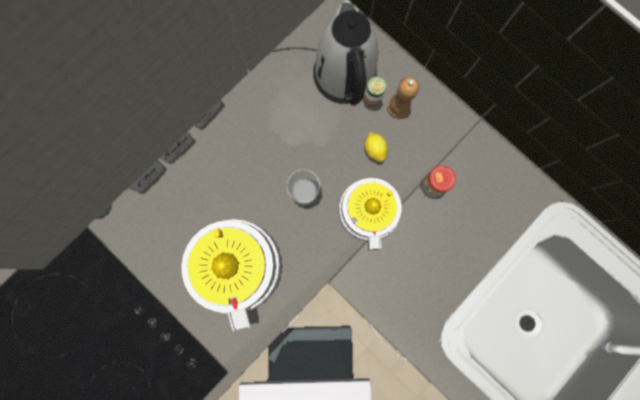

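View pics/scene0.png

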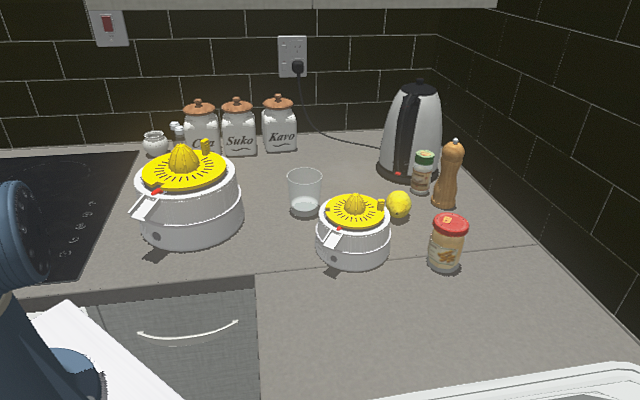

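The top view shows the small press at about (372,208), with its spout and pin towards (374,238). The tab looks to be near (388,195) and the notch near (353,220). The bigger press at (228,265) is the decoy. Next I'll measure and zoom in.

```bash
cat > h.py <<'E'
import cv2,numpy as np
from station import sensors,cams
def ray(n,u,v,m=None):
    m=m or cams.camera_model(n);E=np.array(m['extrinsics']);R=E[:3,:3]
    d=R.T@np.array([(u-m['cx'])/m['fx'],(v-m['cy'])/m['fy'],1]);return -R.T@E[:3,3],d/np.linalg.norm(d)
def onz(n,u,v,z,m=None):
    o,d=ray(n,u,v,m);return o+d*(z-o[2])/d[2]
def tri(a,b):
    A=np.zeros((3,3));c=np.zeros(3)
    for o,d in(a,b):
        P=np.eye(3)-np.outer(d,d);A+=P;c+=P@o
    x=np.linalg.solve(A,c);return x,[np.linalg.norm(np.cross(x-o,d)) for o,d in(a,b)]
def proj(n,p,m=None):
    m=m or cams.camera_model(n);E=np.array(m['extrinsics']);c=E[:3,:3]@p+E[:3,3]
    return np.array([m['fx']*c[0]/c[2]+m['cx'],m['fy']*c[1]/c[2]+m['cy']])
def yellow(b):
    h=cv2.cvtColor(b,cv2.COLOR_BGR2HSV);return cv2.inRange(h,(20,120,90),(35,255,255))
def red(b):
    h=cv2.cvtColor(b,cv2.COLOR_BGR2HSV);return cv2.inRange(h,(0,150,80),(8,255,255))|cv2.inRange(h,(172,150,80),(180,255,255))
E
python3 - <<'E'
from h import *
for n,c in(("top",(372,208)),("scene",(355,211))):
    b=cv2.imread(f"pics/{n}0.png");Y=yellow(b)
    cs,_=cv2.findContours(Y,cv2.RETR_EXTERNAL,cv2.CHAIN_APPROX_NONE)
    for k in cs:
        if cv2.contourArea(k)>200:
            e=cv2.fitEllipse(cv2.convexHull(k));print(n,"Y",cv2.contourArea(k),np.round(e[0],1),np.round(e[1],1),onz(n,*e[0],.093).round(3))
    q=cv2.connectedComponentsWithStats(red(b))
    for s,ce in zip(q[2][1:],q[3][1:]): print(n,"R",s,ce.round(1),onz(n,*ce,.087).round(4))
    a=b[c[1]-50:c[1]+50,c[0]-60:c[0]+60];cv2.imwrite(f"pics/{n}_z.png",cv2.resize(a,None,fx=5,fy=5,interpolation=cv2.INTER_CUBIC))
a=[cv2.imread(f"pics/{n}_z.png") for n in("top","scene")]
cv2.imwrite("pics/z0.png",cv2.resize(np.hstack(a),(800,333),interpolation=cv2.INTER_AREA))
E
```

```text
top Y 4398.0 [226.  265.8] [74.9 77.4] [0.431 0.176 0.093]
top Y 1714.0 [372.  206.4] [47.7 48.2] [ 0.562 -0.166  0.093]
top Y 474.5 [375.7 146.7] [21.4 30. ] [ 0.707 -0.181  0.093]
top R [434 170  17  17 141] [443.9 178.9] [ 0.6255 -0.3427  0.087 ]
top R [429 172  17  20  63] [434.  184.3] [ 0.613  -0.3181  0.087 ]
top R [435 175   1   1   1] [435. 175.] [ 0.6356 -0.3218  0.087 ]
top R [374 232   1   1   1] [374. 232.] [ 0.5018 -0.1689  0.087 ]
top R [232 299   5   9  32] [234.2 302.9] [0.3473 0.1576 0.087 ]
scene Y 1605.0 [356.4 210.2] [36.2 63.4] [ 0.563 -0.175  0.093]
scene Y 499.0 [398.  203.5] [24.6 27.7] [ 0.633 -0.229  0.093]
scene Y 2797.0 [185.9 165.7] [49. 89.] [0.486 0.235 0.093]
scene R [395 172   5   3  10] [397.3 172.9] [ 0.7595 -0.1677  0.087 ]
scene R [151 188  12   7  45] [156.3 191.2] [0.3817 0.2027 0.087 ]
scene R [441 213   1   1   1] [441. 213.] [ 0.6618 -0.3089  0.087 ]
scene R [433 215   5   9  12] [434.6 219.8] [ 0.6323 -0.3074  0.087 ]
scene R [439 214   1   1   1] [439. 214.] [ 0.6561 -0.307   0.087 ]
scene R [458 215   1   1   1] [458. 215.] [ 0.675  -0.3382  0.087 ]
scene R [460 216   2   2   2] [460.5 216.5] [ 0.6729 -0.3439  0.087 ]
scene R [442 219   1   1   1] [442. 219.] [ 0.6432 -0.3179  0.087 ]
scene R [465 220   3   6   6] [466.5 222.5] [ 0.66   -0.3597  0.087 ]
scene R [451 223   3   2   4] [452.2 223.2] [ 0.6414 -0.3387  0.087 ]
scene R [436 225  32   9  62] [452.9 229.8] [ 0.6218 -0.3469  0.087 ]
scene R [337 226   5   4  14] [338.6 227.6] [ 0.5018 -0.1735  0.087 ]
scene R [434 227   1   1   1] [434. 227.] [ 0.6093 -0.3153  0.087 ]
scene R [439 232   2   2   2] [439.5 232.5] [ 0.5991 -0.3298  0.087 ]
scene R [449 235   2   1   2] [449.5 235. ] [ 0.6028 -0.3472  0.087 ]
scene R [452 236   1   1   1] [452. 236.] [ 0.6026 -0.3519  0.087 ]
scene R [458 236   1   1   1] [458. 236.] [ 0.6091 -0.3607  0.087 ]
```

View pics/top_z.png

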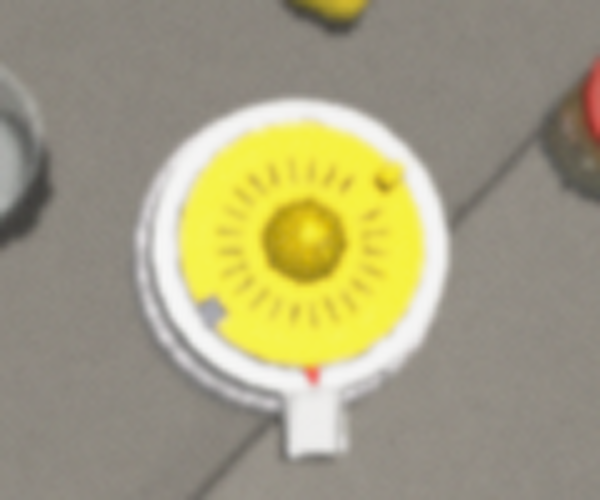

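Run:
```python
from h import *
from scipy.spatial.transform import Rotation as R
s=sensors.sense();m=cams.camera_model("wrist");E=np.array(m['extrinsics'])
Rt=R.from_quat(s['tool_rot']).as_matrix();c=-E[:3,:3].T@E[:3,3]
print("cam in tool",(Rt.T@(c-s['tcp_pos'])).round(3),"axes",(Rt.T@E[:3,:3].T).round(2).tolist(),m['fx'])
t=lambda u,v:(312+u/5,158+v/5)
for n,p,z in(("tab top",t(388,172),.116),("notch",t(212,312),.093),("pin",t(312,375),.086),("cone",t(304,240),.127)):print(n,onz("top",*p,z).round(4))
```

```text
cam in tool [ 0.074  0.001 -0.143] axes [[-0.0, -0.96, -0.28], [1.0, -0.0, -0.0], [0.0, -0.28, 0.96]] 336.933535134702
tab top [ 0.5907 -0.2052  0.116 ]
notch [ 0.5296 -0.1232  0.093 ]
pin [ 0.4995 -0.1699  0.086 ]
cone [ 0.5582 -0.1633  0.127 ]
```

View pics/scene_z.png

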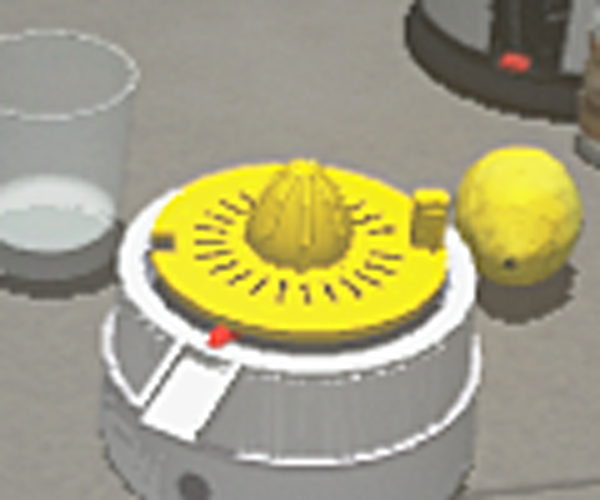

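Call:
move_arm(
  targets=[
    {"dx": 0.48,"dy": -0.98,"dz": 0.2},
    {"dx": 0.48,"dy": -0.98,"dz": 0.2},
    {"dx": 0.48,"dy": -0.98,"dz": 0.2},
    {"dx": 0.48,"dy": -0.98,"dz": 0.2},
    {"dx": 0.48,"dy": -0.98,"dz": 0.2},
    {"dx": 0.48,"dy": -0.98,"dz": 0.2},
    {"dx": 0.48,"dy": -0.98,"dz": 0.2},
    {"dx": 0.48,"dy": -0.98,"dz": 0.2},
    {"dx": 0.48,"dy": -0.98,"dz": 0.2},
    {"dx": 0.48,"dy": -0.98,"dz": 0.2},
  ],
  claw=0,
)

```text
schema error: expected keys dx, dy, dz, rx, ry, rz
```

Call:
move_arm(
  targets=[
    {"dx": 0.48,"dy": -0.98,"rz": -0.11},
    {"dx": 0.48,"dy": -0.98,"rz": -0.11},
    {"dx": 0.48,"dy": -0.98,"rz": -0.11},
    {"dx": 0.48,"dy": -0.98,"rz": -0.11},
    {"dx": 0.48,"dy": -0.98,"rz": -0.11},
    {"dx": 0.48,"dy": -0.98,"rz": -0.11},
    {"dx": 0.48,"dy": -0.98,"rz": -0.11},
    {"dx": 0.48,"dy": -0.98,"rz": -0.11},
    {"dx": 0.48,"dy": -0.98,"rz": -0.11},
    {"dx": 0.48,"dy": -0.98,"rz": -0.11},
  ],
)

```text
schema error: expected keys dx, dy, dz, rx, ry, rz
```

Call:
move_arm(
  targets=[
    {"dx": 0.48,"dy": -0.98,"dz": 0.2,"rx": 0,"ry": 0,"rz": 0},
    {"dx": 0.48,"dy": -0.98,"dz": 0.2,"rx": 0,"ry": 0,"rz": 0},
    {"dx": 0.48,"dy": -0.98,"dz": 0.2,"rx": 0,"ry": 0,"rz": 0},
    {"dx": 0.48,"dy": -0.98,"dz": 0.2,"rx": 0,"ry": 0,"rz": 0},
    {"dx": 0.48,"dy": -0.98,"dz": 0.2,"rx": 0,"ry": 0,"rz": 0},
    {"dx": 0.48,"dy": -0.98,"dz": 0.2,"rx": 0,"ry": 0,"rz": 0},
    {"dx": 0.48,"dy": -0.98,"dz": 0.2,"rx": 0,"ry": 0,"rz": 0},
    {"dx": 0.48,"dy": -0.98,"dz": 0.2,"rx": 0,"ry": 0,"rz": 0},
    {"dx": 0.48,"dy": -0.98,"dz": 0.2,"rx": 0,"ry": 0,"rz": 0},
    {"dx": 0.48,"dy": -0.98,"dz": 0.2,"rx": 0,"ry": 0,"rz": 0},
  ],
  claw=0,
)

```text
t: 1.35
tcp_pos: [0.3224, 0.3453, 0.2812]
tool_rot: [0.164, 0.986, -0.0, -0.0]
force: [0.4, 0.3, 0.6]
finger_gap: 0.003
gripper_force: 0.0
```

Call:
move_arm(
  targets=[
    {"dx": 0.48,"dy": -0.98,"dz": 0,"rx": 0,"ry": 0,"rz": -0.11},
    {"dx": 0.48,"dy": -0.98,"dz": 0,"rx": 0,"ry": 0,"rz": -0.11},
    {"dx": 0.48,"dy": -0.98,"dz": 0,"rx": 0,"ry": 0,"rz": -0.11},
    {"dx": 0.48,"dy": -0.98,"dz": 0,"rx": 0,"ry": 0,"rz": -0.11},
    {"dx": 0.48,"dy": -0.98,"dz": 0,"rx": 0,"ry": 0,"rz": -0.11},
    {"dx": 0.48,"dy": -0.98,"dz": 0,"rx": 0,"ry": 0,"rz": -0.11},
    {"dx": 0.48,"dy": -0.98,"dz": 0,"rx": 0,"ry": 0,"rz": -0.11},
    {"dx": 0.48,"dy": -0.98,"dz": 0,"rx": 0,"ry": 0,"rz": -0.11},
    {"dx": 0.48,"dy": -0.98,"dz": 0,"rx": 0,"ry": 0,"rz": -0.11},
    {"dx": 0.48,"dy": -0.98,"dz": 0,"rx": 0,"ry": 0,"rz": -0.11},
  ],
)

```text
t: 2.6
tcp_pos: [0.4424, 0.1005, 0.281]
tool_rot: [0.438, 0.899, -0.0, -0.0]
force: [-0.4, -0.2, 0.3]
finger_gap: -0.002
gripper_force: 0.0
```

Call:
move_arm(
  targets=[
    {"dx": 0.48,"dy": -0.98,"dz": 0,"rx": 0,"ry": 0,"rz": 0},
    {"dx": 0.48,"dy": -0.98,"dz": 0,"rx": 0,"ry": 0,"rz": 0},
    {"dx": 0.48,"dy": -0.98,"dz": 0,"rx": 0,"ry": 0,"rz": 0},
    {"dx": 0.48,"dy": -0.98,"dz": 0,"rx": 0,"ry": 0,"rz": 0},
    {"dx": 0.48,"dy": -0.98,"dz": 0,"rx": 0,"ry": 0,"rz": 0},
    {"dx": 0.48,"dy": -0.98,"dz": 0,"rx": 0,"ry": 0,"rz": 0},
    {"dx": 0.48,"dy": -0.98,"dz": 0,"rx": 0,"ry": 0,"rz": 0},
    {"dx": 0.48,"dy": -0.98,"dz": 0,"rx": 0,"ry": 0,"rz": 0},
    {"dx": 0.48,"dy": -0.98,"dz": 0,"rx": 0,"ry": 0,"rz": 0},
    {"dx": 0.48,"dy": -0.98,"dz": 0,"rx": 0,"ry": 0,"rz": 0},
  ],
)

```text
t: 3.85
tcp_pos: [0.5627, -0.1448, 0.281]
tool_rot: [0.438, 0.899, 0.0, -0.0]
force: [1.1, 0.3, -0.2]
finger_gap: -0.003
gripper_force: 0.0
```

Call:
move_arm(
  targets=[
    {"dx": 0.42,"dy": -0.8,"dz": -0.4,"rx": 0,"ry": 0,"rz": 0},
    {"dx": 0.42,"dy": -0.8,"dz": -0.4,"rx": 0,"ry": 0,"rz": 0},
    {"dx": 0.42,"dy": -0.8,"dz": -0.4,"rx": 0,"ry": 0,"rz": 0},
    {"dx": 0.42,"dy": -0.8,"dz": -0.4,"rx": 0,"ry": 0,"rz": 0},
    {"dx": 0,"dy": 0,"dz": 0,"rx": 0,"ry": 0,"rz": 0},
    {"dx": 0,"dy": 0,"dz": 0,"rx": 0,"ry": 0,"rz": 0},
    {"dx": 0,"dy": 0,"dz": 0,"rx": 0,"ry": 0,"rz": 0},
    {"dx": 0,"dy": 0,"dz": 0,"rx": 0,"ry": 0,"rz": 0},
    {"dx": 0,"dy": 0,"dz": 0,"rx": 0,"ry": 0,"rz": 0},
    {"dx": 0,"dy": 0,"dz": 0,"rx": 0,"ry": 0,"rz": 0},
  ],
)

```text
t: 5.1
tcp_pos: [0.6044, -0.2235, 0.2415]
tool_rot: [0.437, 0.899, -0.0, 0.0]
force: [-0.8, 0.8, -0.1]
finger_gap: 0.001
gripper_force: 0.0
```

Run:
```python
from h import *
import pickle
s=sensors.sense();m=cams.camera_model("wrist");b=cams.snapshot("wrist")[:,:,::-1].copy()
pickle.dump(m,open("w1.pkl","wb"));cv2.imwrite("pics/w1.png",b);print(s['tcp_pos'],s['t'])
for k in cv2.findContours(yellow(b),cv2.RETR_EXTERNAL,cv2.CHAIN_APPROX_NONE)[0]:
    if cv2.contourArea(k)>500:
        e=cv2.fitEllipse(cv2.convexHull(k));print(e,onz("wrist",*e[0],.093,m))
q=cv2.connectedComponentsWithStats(red(b))
for st,c in zip(q[2][1:],q[3][1:]):
    if st[4]>5: print("R",st,c,onz("wrist",*c,.086,m))
```

```text
[ 0.60436519 -0.2235269   0.24153908] 5.1
((422.7109680175781, 220.44088745117188), (50.104713439941406, 69.97979736328125), 106.25624084472656) [ 0.69508142 -0.18646023  0.093     ]
((321.9508056640625, 106.9603042602539), (138.4893035888672, 145.39895629882812), 1.4858297109603882) [ 0.56109663 -0.16495673  0.093     ]
R [255  61  10  10  59] [259.11864407  65.        ] [ 0.50002848 -0.17074684  0.086     ]
R [529 239  16  13 129] [535.82170543 245.19379845] [ 0.80064502 -0.13866828  0.086     ]
R [233 263  53  34 340] [258.48235294 273.93823529] [ 0.60944588 -0.3271182   0.086     ]
R [266 279  16   8  53] [273.77358491 282.41509434] [ 0.62672926 -0.3254128   0.086     ]
R [245 281  12  13  44] [249.40909091 286.36363636] [ 0.6102446 -0.3438945  0.086    ]
R [243 293   2   4   7] [243.57142857 294.28571429] [ 0.61072208 -0.35483028  0.086     ]
R [254 295   9  11  61] [257.81967213 299.70491803] [ 0.62550383 -0.35109084  0.086     ]
```

View pics/w1.png

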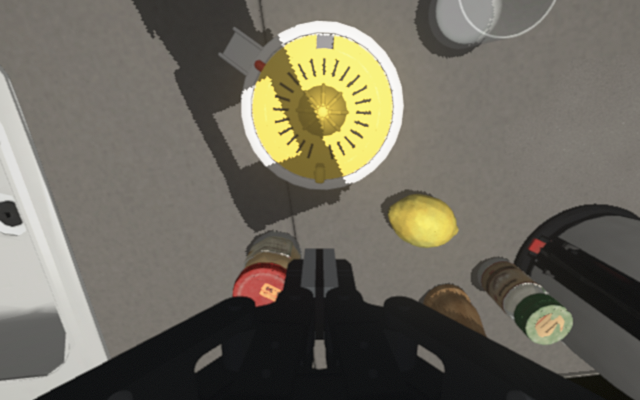

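The wrist view has the press at about (322,107), the pin at (259,65), the notch at (325,41), the tab at (320,172) and the shut fingers at (318,255). I'll refine the angles and check heights from two views.

Run:
```python
from h import *
import pickle
m=pickle.load(open("w1.pkl","rb"));b=cv2.imread("pics/w1.png")
Y=yellow(b);Y[200:]=0
k=max(cv2.findContours(Y,cv2.RETR_EXTERNAL,cv2.CHAIN_APPROX_NONE)[0],key=cv2.contourArea)
H=np.zeros_like(Y);cv2.drawContours(H,[cv2.convexHull(k)],-1,255,-1)
F=np.zeros_like(Y);cv2.drawContours(F,[k],-1,255,-1)
D=cv2.morphologyEx(H&~F,cv2.MORPH_OPEN,np.ones((4,4)))
q=cv2.connectedComponentsWithStats(D)
C=onz("wrist",322,107,.093,m)
for s,c in zip(q[2][1:],q[3][1:]):
    p=onz("wrist",*c,.093,m);d=p-C;print("gap",s,c.round(1),p.round(4),np.hypot(*d[:2]).round(4),np.degrees(np.arctan2(d[1],d[0])).round(1))
# heights: cone apex, pin, tab top in wrist and top views
for n,w,t in(("pin",(259.1,65),(374.2,232.5)),("notch",(325,42),(354.4,220.2)),("cone",(323,110),(372.8,206))):
    x,e=tri(ray("wrist",*w,m),ray("top",*t));print(n,x.round(4),np.round(e,4))
cr=b[15:195,235:410];cv2.imwrite("pics/w1z.png",cv2.resize(cr,None,fx=3.3,fy=3.3,interpolation=cv2.INTER_CUBIC))
```

```text
gap [317  37  18  14 229] [325.3  43.2] [ 0.5333 -0.1254  0.093 ] 0.0484 125.1
pin [ 0.5004 -0.1701  0.0863] [0.0007 0.0007]
notch [ 0.5314 -0.1238  0.0833] [0.0004 0.0004]
cone [ 0.5627 -0.1668  0.0974] [0.0007 0.0007]
```

View pics/w1z.png

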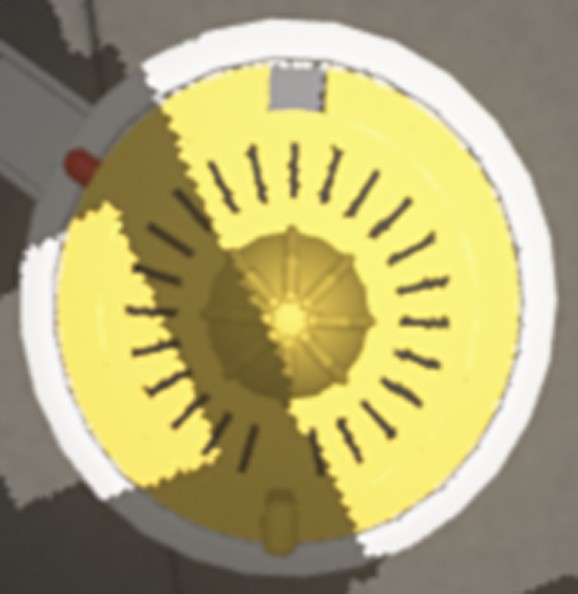

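Call:
move_arm(
  targets=[
    {"dx": -0.46,"dy": 0.04,"dz": -0.5,"rx": 0,"ry": 0,"rz": 0},
    {"dx": -0.46,"dy": 0.04,"dz": -0.5,"rx": 0,"ry": 0,"rz": 0},
    {"dx": -0.46,"dy": 0.04,"dz": -0.5,"rx": 0,"ry": 0,"rz": 0},
    {"dx": 0,"dy": 0,"dz": -0.67,"rx": 0,"ry": 0,"rz": 0},
    {"dx": 0,"dy": 0,"dz": -0.67,"rx": 0,"ry": 0,"rz": 0},
    {"dx": 0,"dy": 0,"dz": -0.67,"rx": 0,"ry": 0,"rz": 0},
    {"dx": 0,"dy": 0,"dz": -0.67,"rx": 0,"ry": 0,"rz": 0},
    {"dx": 0,"dy": 0,"dz": -0.67,"rx": 0,"ry": 0,"rz": 0},
    {"dx": 0,"dy": 0,"dz": -0.67,"rx": 0,"ry": 0,"rz": 0},
    {"dx": 0,"dy": 0,"dz": 0,"rx": 0,"ry": 0,"rz": 0},
  ],
)

```text
t: 6.4
tcp_pos: [0.5689, -0.2201, 0.1015]
tool_rot: [0.438, 0.899, 0.0, -0.002]
force: [0.7, 0.4, 0.5]
finger_gap: 0.001
gripper_force: 0.0
```

Run:
```python
from h import *
s=sensors.sense();print(s['tcp_pos'],s['force'])
C=np.array([.561,-.165]);d=s['tcp_pos'][:2]-C;r=np.hypot(*d);a=np.degrees(np.arctan2(d[1],d[0]));print(r,a)
A=np.radians(a+np.r_[0,7,14,21,28,35,42,49,54,58,60]);P=r*np.c_[np.cos(A),np.sin(A)]
print(np.c_[np.diff(P,axis=0)/.025,np.diff(np.degrees(A))/30].round(2))
```

```text
[ 0.56887385 -0.22012366  0.10150428] [0.6907607  0.38802414 0.52242012]
0.05568316980505421 -81.87087217971705
[[0.27 0.05 0.23]
 [0.26 0.09 0.23]
 [0.25 0.12 0.23]
 [0.23 0.15 0.23]
 [0.21 0.17 0.23]
 [0.19 0.2  0.23]
 [0.16 0.22 0.23]
 [0.1  0.17 0.17]
 [0.07 0.14 0.13]
 [0.03 0.07 0.07]]
```

Call:
move_arm(
  targets=[
    {"dx": 0.27,"dy": 0.05,"dz": 0,"rx": 0,"ry": 0,"rz": 0.23},
    {"dx": 0.26,"dy": 0.09,"dz": 0,"rx": 0,"ry": 0,"rz": 0.23},
    {"dx": 0.25,"dy": 0.12,"dz": 0,"rx": 0,"ry": 0,"rz": 0.23},
    {"dx": 0.23,"dy": 0.15,"dz": 0,"rx": 0,"ry": 0,"rz": 0.23},
    {"dx": 0.21,"dy": 0.17,"dz": 0,"rx": 0,"ry": 0,"rz": 0.23},
    {"dx": 0.19,"dy": 0.2,"dz": 0,"rx": 0,"ry": 0,"rz": 0.23},
    {"dx": 0.16,"dy": 0.22,"dz": 0,"rx": 0,"ry": 0,"rz": 0.23},
    {"dx": 0.1,"dy": 0.17,"dz": 0,"rx": 0,"ry": 0,"rz": 0.17},
    {"dx": 0.07,"dy": 0.14,"dz": 0,"rx": 0,"ry": 0,"rz": 0.13},
    {"dx": 0.03,"dy": 0.07,"dz": 0,"rx": 0,"ry": 0,"rz": 0.07},
  ],
)

```text
t: 7.65
tcp_pos: [0.6145, -0.1863, 0.1039]
tool_rot: [-0.066, 0.998, -0.0, 0.0]
force: [-0.7, -1.1, 0.6]
finger_gap: 0.001
gripper_force: 0.3
```

Run:
```python
from h import *
s=sensors.sense();print(s['tcp_pos'],s['tool_rot'],s['force'])
a=[]
for n,c in(("top",(372,208)),("scene",(355,211))):
    b=cams.snapshot(n)[:,:,::-1];b=b[c[1]-36:c[1]+44,c[0]-40:c[0]+40];a.append(cv2.resize(b,(400,400),interpolation=cv2.INTER_CUBIC))
cv2.imwrite("pics/p2.png",np.hstack(a))
m=cams.camera_model("wrist");cv2.imwrite("pics/w2.png",cams.snapshot("wrist")[:,:,::-1])
import pickle;pickle.dump(m,open("w2.pkl","wb"))
```

```text
[ 0.61447851 -0.18634334  0.10392269] [-6.62123488e-02  9.97805382e-01 -4.17249110e-04  4.13970642e-04] [-0.73265284 -1.12912489  0.58707998]
```

View pics/p2.png

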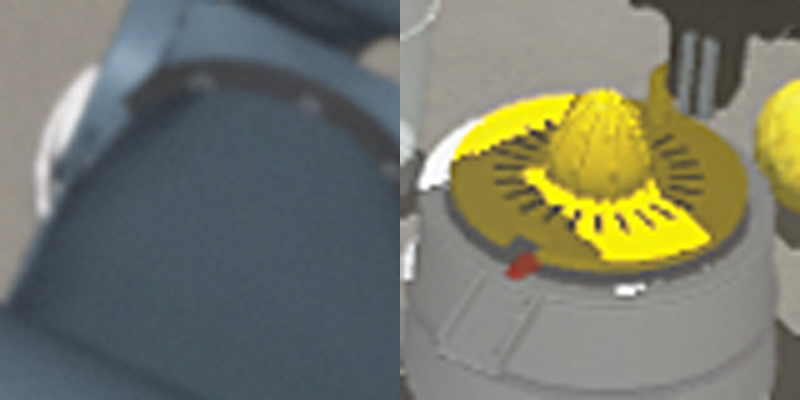

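View pics/w2.png

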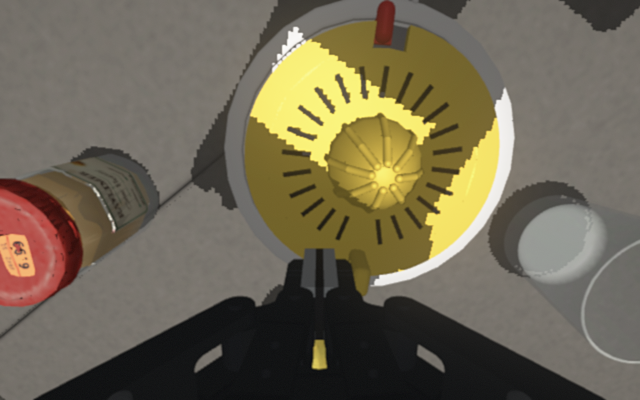

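The notch, about x 374–409 at y 38, is nearly over the pin at x≈386. It still needs a few mm of counter-clockwise turn.

```bash
cat > meas.py <<'E'
from h import *
import sys
def meas(b,m,zd=.093):
    h=cv2.cvtColor(b,cv2.COLOR_BGR2HSV);Yl=cv2.inRange(h,(18,70,50),(38,255,255));out=[]
    R=cv2.morphologyEx(red(b)|cv2.inRange(h,(0,120,50),(8,255,255)),cv2.MORPH_OPEN,np.ones((3,3)));q=cv2.connectedComponentsWithStats(R)
    e=proj("wrist",np.array([.505,-.1695,.0875]),m)
    i=1+np.argmin([np.hypot(*(c-e))+(100 if s[4]<20 else 0) for s,c in zip(q[2][1:],q[3][1:])])
    C=np.array([.561,-.165,0]);az=lambda p:np.degrees(np.arctan2(-(p-C)[1],-(p-C)[0]))
    ys,xs=np.where(q[1]==i);P=np.array([onz("wrist",x,y,.0875,m) for x,y in zip(xs,ys)])
    print("pin px",q[3][i].round(1),"az",az(P.mean(0)).round(2))
    for r in(.051,.0525,.054,.0555):   # walk round the circle, find yellow edges
        A=np.radians(np.arange(-25,25,.1));p=[proj("wrist",C+[-r*np.cos(a),-r*np.sin(a),zd],m) for a in A]
        v=np.array([Yl[int(round(y)),int(round(x))]>0 if 0<=y<400 and 0<=x<640 else True for x,y in p])
        rd=np.array([q[1][int(round(y)),int(round(x))]==i if 0<=y<400 and 0<=x<640 else False for x,y in p])
        w=np.degrees(A[~v]);pr=np.degrees(A[rd])
        if len(w):print(r,"gap",w.min().round(1),w.max().round(1),"mid",((w.min()+w.max())/2).round(2),"width mm",(np.radians(np.ptp(w))*r*1e3).round(1),"pin",pr.min().round(1) if len(pr) else None,pr.max().round(1) if len(pr) else None)
E
python3 - <<'E'
from meas import *
import pickle
meas(cv2.imread("pics/w2.png"),pickle.load(open("w2.pkl","rb")))
E
```

```text
pin px [384.8  22.6] az 5.98
0.051 gap -3.0 11.4 mid 4.2 width mm 12.8 pin 3.6 10.9
0.0525 gap -2.6 11.3 mid 4.35 width mm 12.7 pin 3.3 10.9
0.054 gap -2.7 10.8 mid 4.05 width mm 12.7 pin 3.5 10.4
0.0555 gap -25.0 10.4 mid -7.3 width mm 34.3 pin 3.7 10.0
```

Call:
move_arm(
  targets=[
    {"dx": 0.015,"dy": 0.04,"dz": 0,"rx": 0,"ry": 0,"rz": 0.035},
    {"dx": 0.015,"dy": 0.04,"dz": 0,"rx": 0,"ry": 0,"rz": 0.035},
    {"dx": 0,"dy": 0,"dz": 0,"rx": 0,"ry": 0,"rz": 0},
    {"dx": 0,"dy": 0,"dz": 0,"rx": 0,"ry": 0,"rz": 0},
    {"dx": 0,"dy": 0,"dz": 0,"rx": 0,"ry": 0,"rz": 0},
    {"dx": 0,"dy": 0,"dz": 0,"rx": 0,"ry": 0,"rz": 0},
    {"dx": 0,"dy": 0,"dz": 0,"rx": 0,"ry": 0,"rz": 0},
    {"dx": 0,"dy": 0,"dz": 0,"rx": 0,"ry": 0,"rz": 0},
    {"dx": 0,"dy": 0,"dz": 0,"rx": 0,"ry": 0,"rz": 0},
    {"dx": 0,"dy": 0,"dz": 0,"rx": 0,"ry": 0,"rz": 0},
  ],
)

```text
t: 9.05
tcp_pos: [0.6149, -0.1842, 0.1033]
tool_rot: [-0.084, 0.996, -0.0, 0.0]
force: [0.5, 0.4, 0.1]
finger_gap: 0.002
gripper_force: 0.3
```

Run:
```python
from meas import *
s=sensors.sense();print(s['tcp_pos'],s['force'])
m=cams.camera_model("wrist");b=cams.snapshot("wrist")[:,:,::-1].copy();meas(b,m)
cv2.imwrite("pics/w3.png",b)
```

```text
[ 0.61491685 -0.18420955  0.10331391] [0.54032223 0.37971695 0.09244047]
pin px [388.4  24.2] az 6.35
0.051 gap -0.6 13.3 mid 6.35 width mm 12.4 pin 3.6 11.9
0.0525 gap -0.7 13.2 mid 6.25 width mm 12.7 pin 3.5 11.9
0.054 gap -0.3 12.8 mid 6.25 width mm 12.3 pin 3.7 11.5
0.0555 gap -25.0 12.8 mid -6.1 width mm 36.6 pin 3.6 11.1
```

Call:
move_arm(
  targets=[
    {"dx": 0.005,"dy": 0.012,"dz": 0,"rx": 0,"ry": 0,"rz": 0.01},
    {"dx": 0.005,"dy": 0.012,"dz": 0,"rx": 0,"ry": 0,"rz": 0.01},
    {"dx": 0,"dy": 0,"dz": 0,"rx": 0,"ry": 0,"rz": 0},
    {"dx": 0.025,"dy": -0.24,"dz": 0,"rx": 0,"ry": 0,"rz": 0},
    {"dx": 0.025,"dy": -0.24,"dz": 0,"rx": 0,"ry": 0,"rz": 0},
    {"dx": 0,"dy": 0,"dz": 0.4,"rx": 0,"ry": 0,"rz": -0.33},
    {"dx": -0.25,"dy": 0.05,"dz": 0.4,"rx": 0,"ry": 0,"rz": -0.33},
    {"dx": -0.25,"dy": 0.05,"dz": 0.4,"rx": 0,"ry": 0,"rz": -0.33},
    {"dx": -0.25,"dy": 0.05,"dz": 0.4,"rx": 0,"ry": 0,"rz": -0.33},
    {"dx": -0.25,"dy": 0.05,"dz": 0.4,"rx": 0,"ry": 0,"rz": -0.33},
  ],
)

```text
t: 10.35
tcp_pos: [0.5911, -0.191, 0.1535]
tool_rot: [0.339, 0.941, 0.0, -0.0]
force: [-0.4, 0.0, 0.9]
finger_gap: 0.001
gripper_force: 0.0
```

Run:
```python
from meas import *
cams.snapshot("wrist")
s=sensors.sense();print(s['tcp_pos'],s['tool_rot'],s['force'])
m=cams.camera_model("wrist");b=cams.snapshot("wrist")[:,:,::-1].copy();meas(b,m)
cv2.imwrite("pics/w4.png",b)
```

```text
[ 0.59092801 -0.19098198  0.15486982] [ 3.40718928e-01  9.40165110e-01 -1.23847114e-04  4.03736264e-04] [-1.08168295  0.71245147  0.96985466]
pin px [252.8  95.6] az 5.05
0.051 gap -0.8 13.4 mid 6.3 width mm 12.6 pin 0.6 8.6
0.0525 gap -0.5 13.1 mid 6.3 width mm 12.5 pin 0.7 8.3
0.054 gap -0.3 12.8 mid 6.25 width mm 12.3 pin 0.5 8.2
0.0555 gap -25.0 12.6 mid -6.2 width mm 36.4 pin 0.7 8.0
```

View pics/w4.png

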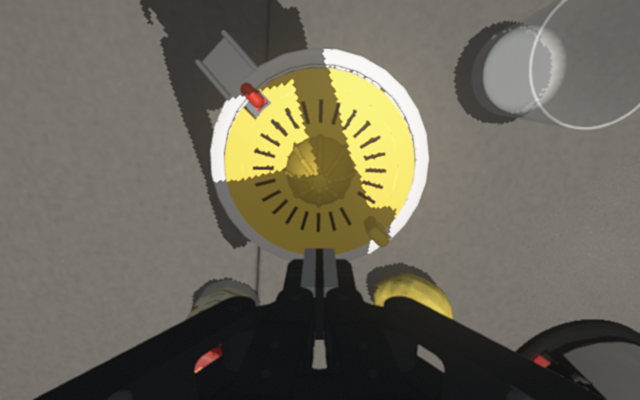

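From this side the pin is seen inside the notch, at (254,95), with an error within about 1°. Now I'll press.

Call:
move_arm(
  targets=[
    {"dx": 0,"dy": 0,"dz": -0.58,"rx": 0,"ry": 0,"rz": 0},
    {"dx": 0,"dy": 0,"dz": -0.58,"rx": 0,"ry": 0,"rz": 0},
    {"dx": 0,"dy": 0,"dz": -0.58,"rx": 0,"ry": 0,"rz": 0},
    {"dx": 0,"dy": 0,"dz": -0.58,"rx": 0,"ry": 0,"rz": 0},
    {"dx": 0,"dy": 0,"dz": -0.08,"rx": 0,"ry": 0,"rz": 0},
    {"dx": 0,"dy": 0,"dz": -0.08,"rx": 0,"ry": 0,"rz": 0},
    {"dx": 0,"dy": 0,"dz": -0.08,"rx": 0,"ry": 0,"rz": 0},
    {"dx": 0,"dy": 0,"dz": -0.08,"rx": 0,"ry": 0,"rz": 0},
    {"dx": 0,"dy": 0,"dz": 0,"rx": 0,"ry": 0,"rz": 0},
    {"dx": 0,"dy": 0,"dz": 0,"rx": 0,"ry": 0,"rz": 0},
  ],
)

```text
t: 11.7
tcp_pos: [0.5915, -0.1906, 0.0875]
tool_rot: [0.336, 0.942, -0.0, 0.0]
force: [-1.0, 0.3, 0.8]
finger_gap: 0.003
gripper_force: 0.8
```

Call:
move_arm(
  targets=[
    {"dx": 0,"dy": 0,"dz": -0.05,"rx": 0,"ry": 0,"rz": 0},
    {"dx": 0,"dy": 0,"dz": -0.05,"rx": 0,"ry": 0,"rz": 0},
    {"dx": 0,"dy": 0,"dz": -0.05,"rx": 0,"ry": 0,"rz": 0},
    {"dx": 0,"dy": 0,"dz": -0.05,"rx": 0,"ry": 0,"rz": 0},
    {"dx": 0,"dy": 0,"dz": 0,"rx": 0,"ry": 0,"rz": 0},
    {"dx": 0,"dy": 0,"dz": 0,"rx": 0,"ry": 0,"rz": 0},
    {"dx": 0,"dy": 0,"dz": 0,"rx": 0,"ry": 0,"rz": 0},
    {"dx": 0,"dy": 0,"dz": 0,"rx": 0,"ry": 0,"rz": 0},
    {"dx": 0,"dy": 0,"dz": 0,"rx": 0,"ry": 0,"rz": 0},
    {"dx": 0,"dy": 0,"dz": 0,"rx": 0,"ry": 0,"rz": 0},
  ],
)

```text
t: 12.95
tcp_pos: [0.5916, -0.1907, 0.0844]
tool_rot: [0.336, 0.942, -0.0, 0.001]
force: [-4.1, 1.4, 13.1]
finger_gap: -0.0
gripper_force: 6.5
```

Call:
move_arm(
  targets=[
    {"dx": 0,"dy": 0,"dz": -0.05,"rx": 0,"ry": 0,"rz": 0},
    {"dx": 0,"dy": 0,"dz": 0,"rx": 0,"ry": 0,"rz": 0},
    {"dx": 0,"dy": 0,"dz": 0,"rx": 0,"ry": 0,"rz": 0},
    {"dx": 0,"dy": 0,"dz": 0.1,"rx": 0,"ry": 0,"rz": 0},
    {"dx": 0,"dy": 0,"dz": 0.1,"rx": 0,"ry": 0,"rz": 0},
    {"dx": 0,"dy": 0,"dz": 0.6,"rx": 0,"ry": 0,"rz": 0},
    {"dx": 0,"dy": 0,"dz": 0.8,"rx": 0,"ry": 0,"rz": 0},
    {"dx": 0,"dy": 0,"dz": 0.8,"rx": 0,"ry": 0,"rz": 0},
    {"dx": 0,"dy": 0,"dz": 0.8,"rx": 0,"ry": 0,"rz": 0},
    {"dx": 0,"dy": 0,"dz": 0.8,"rx": 0,"ry": 0,"rz": 0},
  ],
)

```text
t: 14.2
tcp_pos: [0.5916, -0.1908, 0.1822]
tool_rot: [0.336, 0.942, -0.0, 0.0]
force: [0.9, -0.1, 0.1]
finger_gap: -0.001
gripper_force: 0.0
```

Run:
```python
from meas import *
cams.snapshot("wrist")
print(sensors.sense()['tcp_pos'])
m=cams.camera_model("wrist");b=cams.snapshot("wrist")[:,:,::-1].copy();meas(b,m,.085)
s=cams.snapshot("scene")[:,:,::-1];s=cv2.resize(s[161:261,295:415],(480,400),interpolation=cv2.INTER_CUBIC)
cv2.imwrite("pics/f.png",np.hstack([s,cv2.resize(b[40:260,200:440],(320,400))[:, :]]))
```

```text
[ 0.59328286 -0.19154731  0.1851124 ]
pin px [260.2  92. ] az 5.1
0.051 gap 0.0 14.1 mid 7.05 width mm 12.6 pin 1.1 10.1
0.0525 gap -0.4 13.6 mid 6.6 width mm 12.8 pin 1.6 9.2
0.054 gap -0.5 13.2 mid 6.35 width mm 12.9 pin 1.7 9.4
0.0555 gap -25.0 13.3 mid -5.85 width mm 37.1 pin 1.5 9.0
```

View pics/f.png

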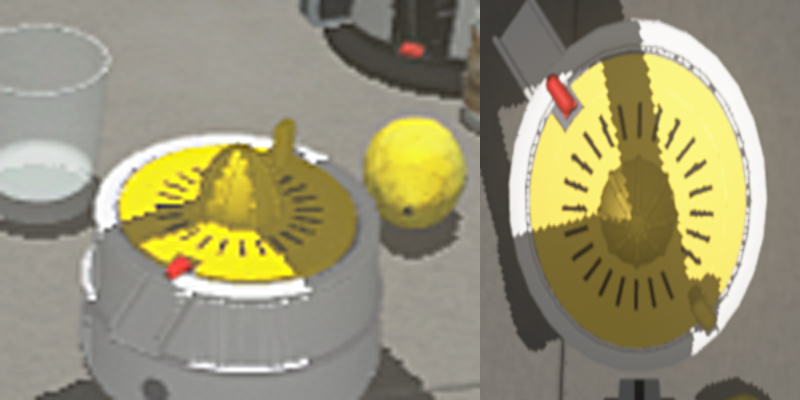

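The disc now sits flush in the rim with the pin standing in the notch. The glass and lemon are where they were, and the gripper is clear of everything. Handing in.

```bash
python3 -c "
from station import order;print(order.sign_off())"
```

```text
the job is handed in; nothing more can be done
None
```

The disc was turned by its tab until the notch sat over the pin, then pressed fully home (tip stopped at 84.4 mm under 13 N); the glass and lemon look unmoved, I did not check the jar in the last picture, and the job is handed in at about 14 s.

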